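# Seat the mirror carrier on its three-ball kinematic base

### The job

Pick up the mirror carrier by the bar on its top and put it on the three-ball base, with the mirror on the same side as the pair of balls, so that each groove under it takes its ball. Ease it down gently by feel (nobody knows at what height the base was locked) until both sprung rollers have snapped over its side edges and pull it fully home, then let go. Do not ram it onto the balls, and leave the small things around it where they are.

Things in the scene. Friction and masses are not known exactly. Their poses are not given: they have to be found in the camera images.
- carrier_grip (a point): Centre of the black grip bar on top of the loose mirror carrier (0.3 kg, stands upright on the worktop): bar 14 mm thick along x, 60 along y, 28 high; pinch it across the 14 mm. z up, -x is the side of the round mirror. Mirror frame below it 12 mm thick; a 3 mm raised ring on the mirror side begins 18.5 mm below this point. Slab 96 x 94 mm at 70 to 76 mm below, underside 86 mm below.
- carrier_foot (a point): Centre of the carrier's underside (lower rims of its grooves), 86 mm below carrier_grip, same axes. Three vee grooves under the slab, 22 mm long, 10 mm deep, 45 degree flanks, pointing at the centre: at x, y = (36, 0), (-26, 30), (-26, -30) mm. Steel knife edges along x at y = +-52 mm, 13 mm above the underside, are what the rollers snap over.
- carrier_mirror (a point): Centre of the round mirror's face (39 mm wide, on the carrier's -x side), 44 mm above the carrier's underside; same axes.
- base: Fixed kinematic base, foot 124 x 150 mm; origin under its centre, z up. Three 14 mm steel balls at x, y = (36, 0), (-26, 30), (-26, -30) mm, like the grooves; the pair is on the -x side. Home: carrier axes and centre match the base's, its underside level with the ball centres. These are 72 to 112 mm above the origin: the column is locked at an unreported height, to be found by touch.
- roller_left (a joint): Outward travel (m) of the sprung roller on the base's +y side: 0 when free, 0.006 at most while the edge passes, about 0.0015 when it holds the carrier home. Both rollers: 10 mm thick, 22 long along x, at y = +-51 mm, axis 19 mm above the ball centres; slick like the balls; spring 2.6 N + 0.65 N per mm.
- roller_right (a joint): The same on the -y side. Going down, the carrier meets both rollers about 14 mm above home; pushing past takes some 10 to 15 N, more if fast (15 mm/s is good); from about 5 mm above home they pull it down by themselves. They catch well if the carrier is within 3 mm of centre. Never push with over about 25 N: the contact forces of carrier and base, summed, must stay under 70 N (30 N at rest).
- amber_jar: Bystander: small brown jar, 52 mm wide, 89 mm high; origin under its centre.
- dropper: Bystander: small dropper bottle, 33 mm wide, 102 mm high; origin under its centre.
- timer: Bystander: flat white timer, 62 x 65 x 18 mm; origin under its centre.
- beaker: Bystander: empty clear beaker, 56 mm wide, 69 mm high; origin under its centre.

How it is judged (in metres and radians):
On the way:
1. the carrier has been lifted clear, its underside over 80 mm above the worktop (height (world z) of carrier_foot above 0.08 m), for 0.2 s.
At the end, for the whole second after the job is handed in: the carrier is home on the three balls: centred on the base within 2.5 mm, turned within 2 degrees, mirror on the side of the ball pair, level within 1.4 degrees, underside 69 to 114.5 mm above the base's origin, both rollers over its edges and pushed out 0.5 to 3 mm, at rest and released (horizontal distance between carrier_foot and base below 0.0025 m and angle between the x axis of carrier_foot and the x axis of base, either way round below 0.035 rad and x of carrier_mirror in the frame of base below -0.004 m and angle between carrier_foot's own z axis and vertical below 0.025 rad and z of carrier_foot in the frame of base between 0.069 and 0.1145 m and value of joint roller_left between 0.0005 and 0.003 m and value of joint roller_right between 0.0005 and 0.003 m and linear speed of carrier below 0.01 m/s); the robot touches nothing.
It fails at once if carrier and base pressed together with more than 70 N (all contacts summed; some 40 N of push) (contact force between carrier and base above 70 N).
It fails at once if the carrier tipped over (more than 35 degrees) (angle between carrier_foot's own z axis and vertical above 0.61 rad).
It fails at once if a bystander moved by more than 30 mm (distance of any of amber_jar, dropper, timer, beaker from where it was at the start of the episode above 0.03 m).
It also fails if it takes over 58 s, if anything falls off the work surface, if the arm or the gripper's body presses on something with over 40 N, if the wrist force passes 120 N, or if a joint passes its speed limit or range.

### The arm

A 6-joint arm with a two-finger parallel gripper is mounted at the origin on a cart in front of the work surface, level with it; the furniture and walls round the work are solid. World frame = base frame: x ahead of the robot, y to its left, z up, the work surface at z = 0. Lengths are in mm, angles in rad, forces in N, time in s.
With the tool pointing down it reaches from about 250 to 775 mm from the base axis. Payload 4 kg.
Tool frame: the origin (TCP) lies at the very end of the fingers, on their centre line; the grasp point (between the pads) lies 19 mm behind it; z points along the fingers, x is the direction in which the jaws open and shut, and the axes are right-handed (so a half turn about z gives the same grasp; the last joint's range is limited). The gripper opens to 85 mm and grips with 20 to 120 N. Pads are 22 mm wide; open, the fingers measure 114 mm over their backs; the gripper's body (76 mm by 85 mm) begins 54 mm behind the grasp point. The pads swing forward as they close: fully open they stand 13 mm farther back than shut.
Start: joints at [1.169, 0.087, 1.371, -0, 1.684, -0.103], TCP at [161.914, 525.644, 231.341] pointing down, gripper open.
Joint ranges: [-3.1, 3.1], [-0.76, 2.03], [0.27, 2.55], [-1.08, 4.22], [0.17, 2.65], [-2.57, 2.57]. Speed limits (rad/s): [2.79, 2.79, 3.14, 3.14, 3.14, 3.14].

### API

Orientations are given as a unit quaternion [x, y, z, w].
In Python, from plant import state, viewer, ticket gives the robot as it stands.
- The arm moves only by the shell command python3 -m inch 'ROWS'. ROWS is JSON, a list of rows, each a list of 3 entries, a list of its own where there are three numbers: the opening, from 0 (shut) to 1 (fully open), then the shift along the tool's x, y, z in cm, then the turn, a rotation vector about the tool's x, y, z in rad. In form: [[grip, [dx, dy, dz], [wx, wy, wz]], ...]. A call has 1 to 12 rows; each row shifts and turns the commanded pose from where the row before left it, along the tool's axes as they then stand; what a row does not reach is not made up. A row lasts 1/10 s, in which the tool goes at most 50 mm and 8.59 degrees, less where a joint would pass 70% of its speed; a pose out of reach is approached as far as the arm can. A call with a gripper value outside its range is refused whole. The fingers move at their own pace and stop on an object; the grip force is fixed at half the most. Time passes only in rows, so rows that do not move let the fingers close. It gives the time, the measured TCP pose, the force and the opening at its end, in the units of the state.
- state(): the state, without advancing time (a new reading comes with each control period).
- viewer.camera(name): name is "scene" or "top"; returns the picture (480x640x3 uint8, red, green, blue); there is no depth.
- viewer.get_calibration(name): a dict with "fx", "fy", "cx", "cy" (pixels), "pose" (4x4, takes a point from camera to world coordinates). Camera axes: x right, y down, z forward; pixel columns grow to the right and rows downward; lengths in mm; the calibration is good to about 2 mm. A picture is of the moment at which its call begins. get_calibration takes no time and is no camera call.
- ticket.sign_off(): hands the job in, once; it reports no verdict.
The state is a dict: "time": time; "joint_pos": joint angles; "joint_velocities": joint speeds; "joint_efforts": joint torques, N m; "tool_pos": TCP position; "orientation": TCP orientation; "ft_force": force on the tool from outside, world axes, zero at the start; "torque": the same for the moment, N m; "opening": finger opening in mm.
Only numpy, scipy, OpenCV 4.12 (cv2) and the standard library are available. Lean on these libraries where they do the work, as an engineer would, in place of code of your own. Each camera call takes 0.05 s, during which the arm holds its last target.

## Working session

There is one attempt and no reset: what is moved stays moved. The work goes in short steps, Python scripts to look and compute and a shell command to move; the robot and the scene stay as the last step left them, time stands still between calls to the robot, and variables do not carry over. Pictures are saved under pics/ and viewed, and the job is handed in when it is done.

```bash
ls; mkdir -p pics
python3 - <<'E'
from plant import state, viewer
import cv2
s=state(); print(s)
for n in("scene","top"):
    im=viewer.camera(n); cv2.imwrite(f"pics/{n}0.png",im[:,:,::-1]); c=viewer.get_calibration(n); print(n,c)
E
```

```text
pics
{'time': 0.0, 'joint_pos': array([ 1.16892174e+00,  8.79540646e-02,  1.37231784e+00, -7.07104298e-06,
        1.68358550e+00, -1.03104586e-01]), 'joint_velocities': array([ 3.74294967e-05,  2.28676919e-04,  1.85690652e-03, -3.00301461e-04,
        5.57087210e-04,  1.82296069e-03]), 'joint_efforts': array([-5.01077757e-04, -3.51858938e+01, -3.13276613e+01, -2.25181057e-04,
        1.07344877e-02,  2.16203333e-06]), 'tool_pos': array([161.69623022, 525.1553657 , 230.10737848]), 'orientation': array([ 8.04470015e-01,  5.93992182e-01, -9.73570147e-04,  5.78320790e-04]), 'ft_force': array([-0.10256112, -0.05523834, -0.1533445 ]), 'torque': array([0.01020264, 0.04497571, 0.01254122]), 'opening': 85.5121756889375}
scene {'fx': 571.3659621733415, 'fy': 571.3659621733415, 'cx': 319.4345111237361, 'cy': 248.6244362682435, 'pose': array([[ 8.76462995e-01, -2.26888815e-01,  4.24657609e-01,
         1.07186878e+02],
       [-4.81423481e-01, -4.00828909e-01,  7.79466239e-01,
        -9.96995791e+02],
       [-6.63712511e-03, -8.87613458e-01, -4.60541309e-01,
         5.41539640e+02],
       [ 0.00000000e+00,  0.00000000e+00,  0.00000000e+00,
         1.00000000e+00]])}
top {'fx': 521.1249661913143, 'fy': 521.1249661913143, 'cx': 321.14279841031424, 'cy': 243.51834913984186, 'pose': array([[ 2.09647954e-03, -9.82948588e-01,  1.83868646e-01,
         3.86370488e+02],
       [-9.99623753e-01, -7.08857569e-03, -2.64972568e-02,
        -1.77455677e+02],
       [ 2.73488079e-02, -1.83743915e-01, -9.82593617e-01,
         9.86704899e+02],
       [ 0.00000000e+00,  0.00000000e+00,  0.00000000e+00,
         1.00000000e+00]])}
```

View pics/scene0.png

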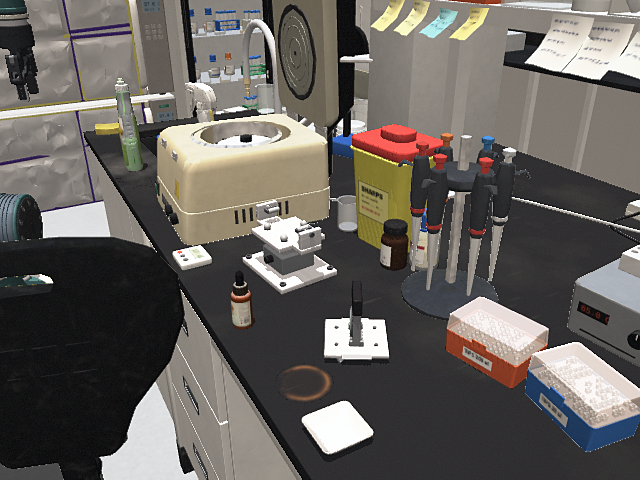

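View pics/top0.png

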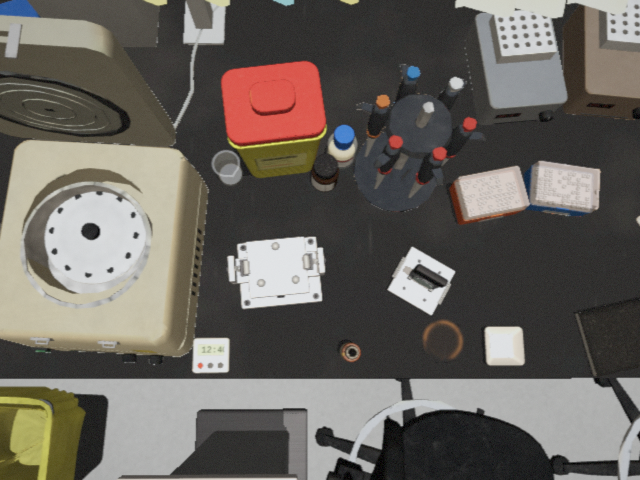

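Run:
```python
import cv2,numpy as np
t=cv2.imread("pics/top0.png"); s=cv2.imread("pics/scene0.png")
def crop(im,x,y,w,h,k,fn):
    c=cv2.resize(im[y:y+h,x:x+w],None,fx=k,fy=k,interpolation=cv2.INTER_CUBIC)
    for i in range(0,w,10):
        cv2.putText(c,str(x+i),(i*k,8),0,.3,(0,0,255),1); cv2.line(c,(i*k,8),(i*k,14),(0,0,255),1)
    for i in range(0,h,10):
        cv2.putText(c,str(y+i),(0,i*k+4),0,.3,(0,0,255),1); cv2.line(c,(18,i*k),(24,i*k),(0,0,255),1)
    cv2.imwrite(fn,c)
crop(t,220,225,115,90,6,"pics/c_base.png")
crop(t,380,235,85,85,7,"pics/c_car.png")
crop(s,235,190,110,105,5,"pics/c_sbase.png")
crop(s,310,270,90,100,6,"pics/c_scar.png")
```

```text
(no output)
```

View pics/c_base.png

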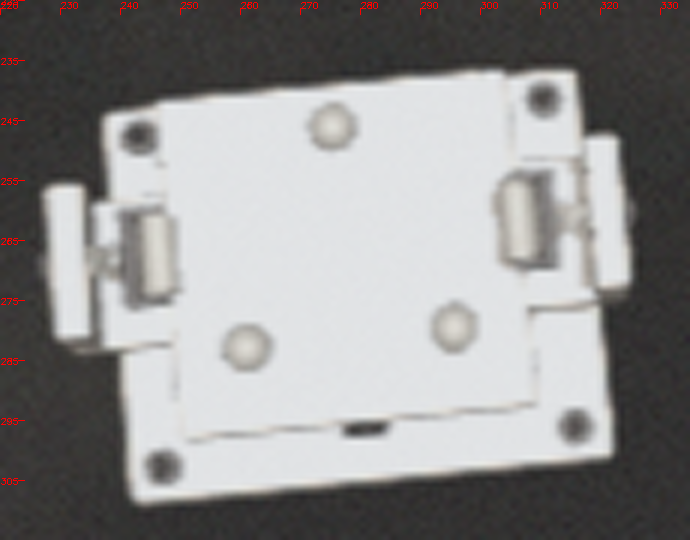

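View pics/c_car.png

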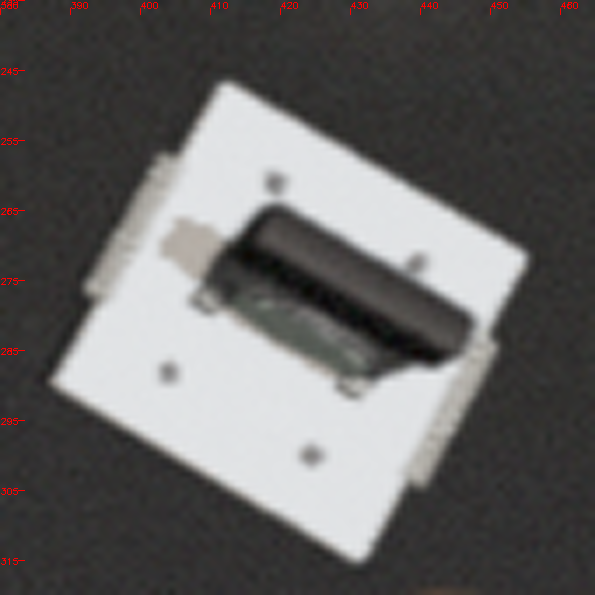

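View pics/c_sbase.png

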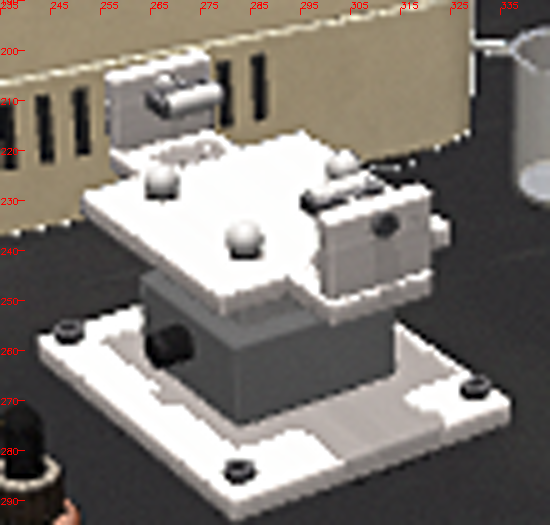

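View pics/c_scar.png

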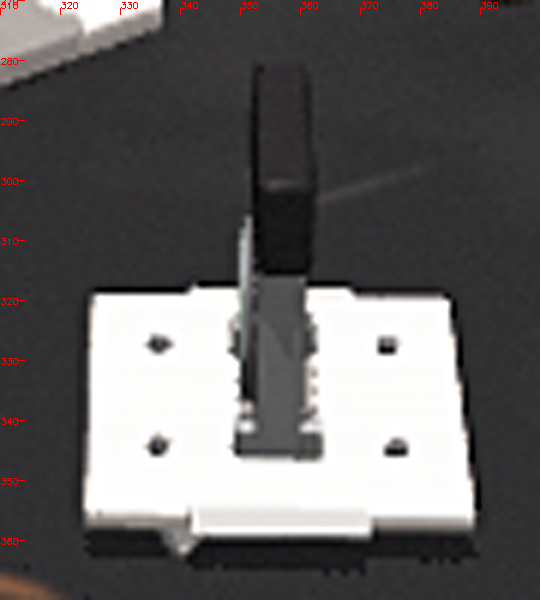

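```bash
cat > h.py <<'E'
import numpy as np
from plant import viewer
from scipy.optimize import least_squares
C={n:viewer.get_calibration(n) for n in("scene","top")}
def proj(n,P):
    c=C[n];T=np.linalg.inv(c["pose"]);P=np.atleast_2d(P);q=P@T[:3,:3].T+T[:3,3]
    return np.c_[c["fx"]*q[:,0]/q[:,2]+c["cx"],c["fy"]*q[:,1]/q[:,2]+c["cy"]]
def tf(M,x,y,z,a):
    M=np.array(M,float);c,s=np.cos(a),np.sin(a)
    return M@np.array([[c,s,0],[-s,c,0],[0,0,1]])+[x,y,z]
def fit(obs,x0,zfix=None):
    # obs: list of (cam, model pts, pixels)
    def r(p):
        z=p[3] if zfix is None else zfix
        return np.concatenate([(proj(n,tf(M,p[0],p[1],z,p[2]))-np.array(u)).ravel() for n,M,u in obs])
    s=least_squares(r,x0 if zfix is None else x0[:3]);return s.x,r(s.x).reshape(-1,2).round(1)
E
python3 - <<'E'
from h import *
B=[(36,0,0),(-26,30,0),(-26,-30,0)]
ot=("top",B,[(275.5,246),(261.2,283),(295.7,279.5)])
os=("scene",B,[(303.4,222.8),(267.4,226.3),(284,237.4)])
for o in([ot],[os],[ot,os]):
    p,r=fit(o,[350,-60,0,92]);print("base",p.round(3),r.tolist())
S=[(48,47,0),(48,-47,0),(-48,-47,0),(-48,47,0)]
ct=("top",S,[(412.3,246.4),(455.6,271.9),(431.7,315.3),(387.1,289.6)])
p,r=fit([ct],[350,-350,-.5,16],16);print("car",p.round(3),r.tolist())
p,r=fit([ct],[350,-350,-.5,16]);print("car",p.round(3),r.tolist())
cs=("scene",[(0,30,14),(0,-30,14)][1:],[(0,0)])
x,y,a=fit([ct],[350,-350,-.5,16],16)[0]
for nm,M in (("bar",[(sx*7,sy*30,z) for z in(14,-14) for sx in(1,-1) for sy in(1,-1)]),):
    for n in("top","scene"): print(nm,n,proj(n,tf(M,x,y,86,a)).round(0).tolist())
print("slab scene",proj("scene",tf(S,x,y,16,a)).round(1).tolist())
E
```

```text
base [ 5.13646e+02 -1.25436e+02  1.03000e-01  8.77660e+01] [[-0.1, 0.1], [-0.1, -0.1], [0.1, 0.0]]
base [ 5.17991e+02 -1.18132e+02  1.14000e-01  8.32290e+01] [[-0.0, 0.4], [-0.2, -0.3], [0.2, -0.1]]
base [ 5.14112e+02 -1.25513e+02  1.07000e-01  8.71030e+01] [[-0.1, -0.1], [0.1, -0.3], [0.2, -0.3], [-0.0, 0.4], [-0.5, -0.4], [-0.2, 0.1]]
car [ 498.48  -392.984   -0.536] [[-0.0, -0.0], [-0.0, -0.2], [-0.3, 0.3], [0.4, -0.0]]
car [ 498.38  -392.79    -0.536   16.879] [[-0.1, -0.1], [-0.0, -0.3], [-0.3, 0.3], [0.4, -0.0]]
bar top [[419.0, 263.0], [449.0, 280.0], [415.0, 270.0], [446.0, 287.0], [416.0, 265.0], [445.0, 282.0], [412.0, 272.0], [441.0, 289.0]]
bar scene [[361.0, 280.0], [362.0, 301.0], [352.0, 280.0], [352.0, 301.0], [361.0, 295.0], [362.0, 318.0], [351.0, 295.0], [352.0, 317.0]]
slab scene [[384.8, 319.7], [389.2, 356.4], [323.6, 355.4], [325.2, 318.9]]
```

```bash
cat >> h.py <<'E'
def back(n,u,v,z):
    c=C[n];T=c["pose"];d=T[:3,:3]@np.array([(u-c["cx"])/c["fx"],(v-c["cy"])/c["fy"],1]);o=T[:3,3]
    return (o+d*(z-o[2])/d[2]).round(0)
E
python3 - <<'E'
from h import *
for u,v,l in [(320,378,"edge"),(450,410,"chair"),(560,470,"chair"),(325,440,"leg"),(4,350,"cf front l"),(190,355,"cf front r"),(205,210,"cf right"),(405,395,'rod')]:
    print(l,[back("top",u,v,z)[:2].tolist() for z in(0,60,120,180,240,300)])
print("scene")
for u,v,l in [(60,240,"chairtop"),(175,280,"chair r"),(160,125,"cf"),(245,237,"cf"),(328,150,'cf')]:
    print(l,[back("scene",u,v,z)[:2].tolist() for z in(-100,0,60,120,180,240,300)])
E
```

```text
edge [[320.0, -202.0], [324.0, -201.0], [328.0, -199.0], [332.0, -198.0], [336.0, -196.0], [340.0, -195.0]]
chair [[263.0, -441.0], [270.0, -425.0], [278.0, -409.0], [285.0, -393.0], [293.0, -377.0], [300.0, -361.0]]
chair [[159.0, -636.0], [172.0, -608.0], [186.0, -580.0], [200.0, -552.0], [214.0, -524.0], [228.0, -496.0]]
leg [[211.0, -212.0], [222.0, -210.0], [232.0, -208.0], [243.0, -206.0], [254.0, -203.0], [264.0, -201.0]]
cf front l [[369.0, 375.0], [370.0, 341.0], [371.0, 308.0], [372.0, 274.0], [373.0, 241.0], [374.0, 207.0]]
cf front r [[361.0, 37.0], [362.0, 24.0], [364.0, 11.0], [365.0, -2.0], [367.0, -15.0], [368.0, -28.0]]
cf right [[635.0, 21.0], [620.0, 9.0], [605.0, -3.0], [590.0, -15.0], [575.0, -27.0], [560.0, -39.0]]
rod [[289.0, -359.0], [295.0, -348.0], [301.0, -337.0], [307.0, -326.0], [313.0, -315.0], [319.0, -304.0]]
scene
chairtop [[151.0, 453.0], [144.0, 227.0], [140.0, 92.0], [136.0, -44.0], [132.0, -180.0], [128.0, -315.0], [124.0, -451.0]]
chair r [[348.0, 114.0], [311.0, -59.0], [288.0, -163.0], [266.0, -267.0], [243.0, -371.0], [220.0, -475.0], [198.0, -579.0]]
cf [[659.0, 1410.0], [573.0, 1035.0], [521.0, 810.0], [470.0, 585.0], [418.0, 360.0], [366.0, 134.0], [315.0, -91.0]]
cf [[565.0, 238.0], [494.0, 46.0], [451.0, -70.0], [408.0, -185.0], [365.0, -301.0], [322.0, -416.0], [280.0, -532.0]]
cf [[1103.0, 759.0], [947.0, 485.0], [854.0, 321.0], [761.0, 157.0], [668.0, -7.0], [575.0, -172.0], [482.0, -336.0]]
```

```bash
python3 -m inch '[[0.7,[-3.8,2.9,-1.2],[0,0,0]],[0.7,[-3.8,2.9,-1.2],[0,0,0]],[0.7,[-3.8,2.9,-1.2],[0,0,0]],[0.7,[-3.8,2.9,-1.2],[0,0,0]],[0.7,[-3.8,2.9,-1.2],[0,0,0]],[0.7,[-3.8,2.9,-1.2],[0,0,0]],[0.7,[-3.8,2.9,-1.2],[0,0,0]],[0.7,[-3.8,2.9,-1.2],[0,0,0]],[0.7,[-3.8,2.9,-1.2],[0,0,0]],[0.7,[-3.8,2.9,-0.5],[0,0,0]],[0.7,[-3.8,2.9,0],[0,0,0]],[0.7,[-3.8,2.9,0],[0,0,0]]]'
```

```text
time: 1.3
tool_pos: [360.4, -14.6, 344.4]
orientation: [0.805, 0.594, 0.0, 0.0]
ft_force: [0.9, 0.8, 0.9]
opening: 59.6
```

```bash
python3 -m inch '[[0.6,[-3.58,2.71,0],[0,0,0]],[0.6,[-3.58,2.71,0],[0,0,0]],[0.6,[-3.58,2.71,0],[0,0,0]],[0.6,[-3.58,2.71,0],[0,0,0]],[0.6,[-3.58,2.71,0],[0,0,0]],[0.6,[-3.58,2.71,0],[0,0,0]],[0.6,[-3.58,2.71,0],[0,0,0]],[0.6,[-3.58,2.71,0],[0,0,0]],[0.6,[-3.58,2.71,0],[0,0,0]],[0.6,[0,0,1],[0,0,0.149]],[0.6,[0,0,1],[0,0,0.149]],[0.6,[0,0,1],[0,0,0.149]]]'; python3 -m inch '[[0.6,[0,0,1],[0,0,0.149]],[0.6,[0,0,1],[0,0,0.149]],[0.6,[0,0,1],[0,0,0.149]],[0.6,[0,0,1],[0,0,0.149]],[0.6,[0,0,1],[0,0,0.149]],[0.6,[0,0,1],[0,0,0.149]],[0.6,[0,0,1],[0,0,0.149]],[0.6,[0,0,1],[0,0,0.149]],[0.6,[0,0,1],[0,0,0.149]],[0.6,[0,0,0.5],[0,0,0.02]]]'
python3 - <<'E'
from plant import state
from scipy.spatial.transform import Rotation as R
import numpy as np
s=state(); M=R.from_quat(s["orientation"]).as_matrix(); print(s["tool_pos"],M.round(4),np.arctan2(M[1,0],M[0,0]),s["joint_pos"])
E
```

```text
time: 2.5
tool_pos: [498.5, -392.9, 312.2]
orientation: [0.917, 0.398, -0.0, -0.001]
ft_force: [-0.3, 0.4, -0.6]
opening: 51.1
time: 3.5
tool_pos: [498.0, -391.8, 217.2]
orientation: [0.964, -0.265, -0.001, -0.001]
ft_force: [-0.6, -0.5, -0.5]
opening: 51.1
[ 498.00365133 -391.82239275  217.20832941] [[ 8.594e-01 -5.113e-01 -2.400e-03]
 [-5.113e-01 -8.594e-01  2.300e-03]
 [-3.200e-03 -8.000e-04 -1.000e+00]] -0.5367262092379844 [-7.56108273e-01  2.80040041e-01  1.17461061e+00  7.02680434e-05
  1.69024334e+00 -2.19372544e-01]
```

```bash
cat >> h.py <<'E'
def crop(im,x,y,w,h,k,fn):
    import cv2
    im=im[:,:,::-1]
    c=cv2.resize(im[y:y+h,x:x+w],None,fx=k,fy=k,interpolation=cv2.INTER_CUBIC)
    for i in range(0,w,10):
        cv2.putText(c,str(x+i),(i*k,8),0,.3,(0,0,255),1); cv2.line(c,(i*k,8),(i*k,14),(0,0,255),1)
    for i in range(0,h,10):
        cv2.putText(c,str(y+i),(0,i*k+4),0,.3,(0,0,255),1); cv2.line(c,(18,i*k),(24,i*k),(0,0,255),1)
    cv2.imwrite(fn,c)
E
python3 -m inch '[[0.6,[0,0,4],[0,0,0]],[0.6,[0,0,3],[0,0,0]],[0.6,[0,0,1.5],[0,0,0]],[0.6,[0,0,0],[0,0,0]]]'
python3 - <<'E'
from h import *
im=viewer.camera("scene"); crop(im,260,160,200,210,3,"pics/s1.png")
E
```

```text
time: 3.9
tool_pos: [497.2, -391.1, 130.9]
orientation: [0.964, -0.264, -0.003, -0.002]
ft_force: [-0.2, 0.1, -0.6]
opening: 50.9
```

View pics/s1.png

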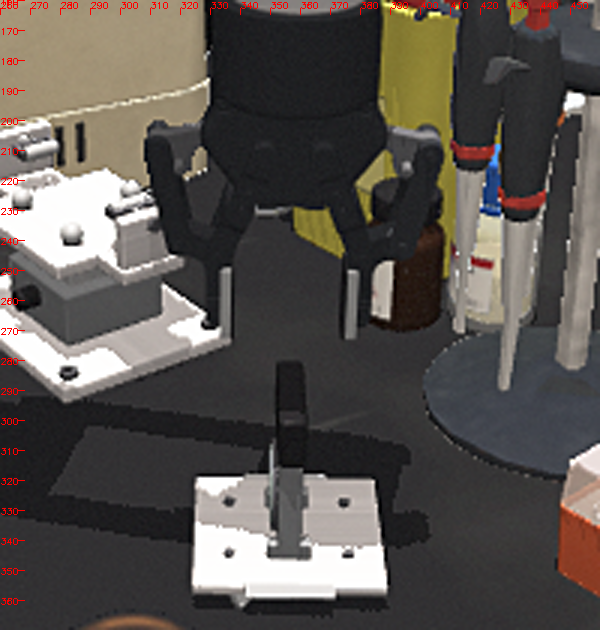

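```bash
cat >> h.py <<'E'
from scipy.spatial.transform import Rotation as R
def plan(x,y,z,h):
    from plant import state
    s=state();q=R.from_quat(s["orientation"])
    D=R.from_matrix(np.array([[np.cos(h),np.sin(h),0],[np.sin(h),-np.cos(h),0],[0,0,-1]]).T.reshape(3,3).T)
    d=q.inv().apply(np.array([x,y,z])-s["tool_pos"])/10
    print("t",s["time"],"pos",s["tool_pos"].round(1),"F",s["ft_force"].round(1),"M",s["torque"].round(2),"op",s["opening"].round(1),"shift cm",d.round(3),"turn",(q.inv()*D).as_rotvec().round(4))
E
python3 -c "
from h import *
plan(498.4,-392.9,72,-.536)"
```

```text
Traceback (most recent call last):
  File "h.py", line 35, in plan
    print("t",s["time"],"pos",s["tool_pos"].round(1),"F",s["ft_force"].round(1),"M",s["torque"].round(2),"op",s["opening"].round(1),"shift cm",d.round(3),"turn",(q.inv()*D).as_rotvec().round(4))
                                                                                                              ^^^^^^^^^^^^^^^^^^
AttributeError: 'float' object has no attribute 'round'
```

```bash
sed -i 's/s\["opening"\].round(1)/round(s["opening"],1)/' h.py
python3 -c "
from h import *
plan(498.4,-392.9,72,-.536)"
```

```text
t 3.95 pos [ 498.2 -392.   133.5] F [ 0.  -0.5 -0.4] M [0.04 0.01 0.04] op 51.3 shift cm [0.075 0.068 6.148] turn [-0.0005  0.0021  0.001 ]
```

```bash
python3 -m inch '[[0.6,[0.06,0.06,1.5],[0,0.002,0]],[0.6,[0,0,1.5],[0,0,0]],[0.6,[0,0,1.5],[0,0,0]],[0.6,[0,0,1.0],[0,0,0]],[0.6,[0,0,0.6],[0,0,0]],[0.6,[0,0,0],[0,0,0]]]'
python3 - <<'E'
from h import *
plan(498.4,-392.9,72,-.536)
im=viewer.camera("scene"); crop(im,300,210,110,160,4,"pics/s2.png")
im=viewer.camera("top"); crop(im,350,200,140,130,4,"pics/t2.png")
E
```

```text
time: 4.55
tool_pos: [498.2, -392.6, 71.6]
orientation: [0.964, -0.265, -0.0, -0.0]
ft_force: [0.3, -0.6, -0.1]
opening: 51.4
t 4.55 pos [ 498.2 -392.6   71.6] F [ 0.3 -0.6 -0.1] M [0.   0.02 0.01] op 51.4 shift cm [ 0.034  0.015 -0.038] turn [-0.0007  0.0007  0.    ]
```

View pics/s2.png

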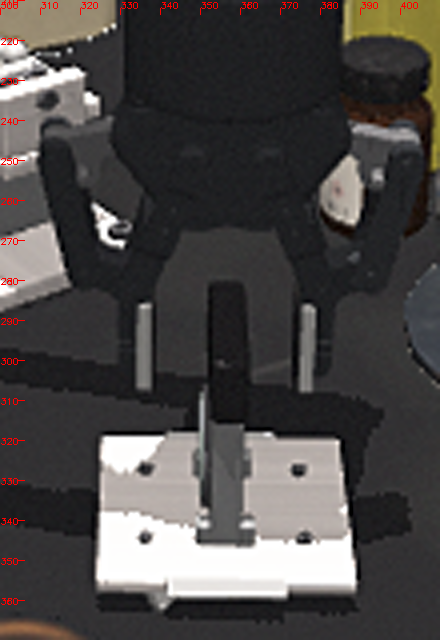

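```bash
python3 -m inch '[[0.3,[0,0,0],[0,0,0]],[0.1,[0,0,0],[0,0,0]],[0,[0,0,0],[0,0,0]],[0,[0,0,0],[0,0,0]],[0,[0,0,0],[0,0,0]]]'
python3 - <<'E'
from h import *
plan(498.4,-392.9,72,-.536)
im=viewer.camera("scene"); crop(im,300,210,110,160,4,"pics/s3.png")
E
```

```text
time: 5.15
tool_pos: [499.2, -393.5, 74.2]
orientation: [0.964, -0.265, 0.002, 0.001]
ft_force: [-0.7, 0.6, 3.0]
opening: 12.8
t 5.15 pos [ 499.2 -393.5   74.2] F [-0.7  0.6  3. ] M [ 0.01  0.07 -0.12] op 12.8 shift cm [-0.103 -0.013  0.22 ] turn [ 0.0002 -0.0036 -0.0002]
```

View pics/s3.png

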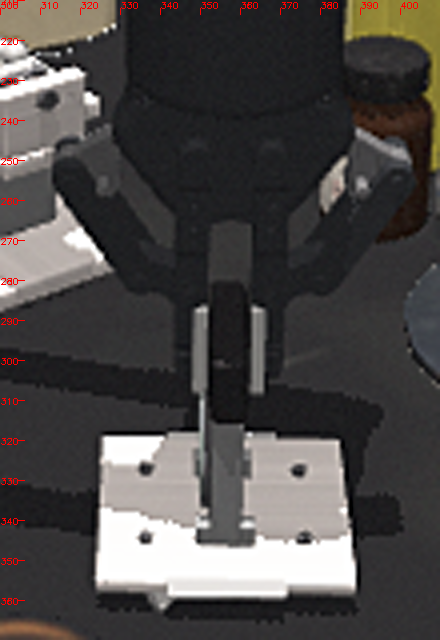

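```bash
python3 -m inch '[[0,[0,0,-0.2],[0,0,0]],[0,[0,0,-0.5],[0,0,0]],[0,[0,0,-1.5],[0,0,0]],[0,[0,0,-3],[0,0,0]],[0,[0,0,-4],[0,0,0]],[0,[0,0,-3],[0,0,0]],[0,[0,0,-1.8],[0,0,0]],[0,[0,0,0],[0,0,0]],[0,[0,0,0],[0,0,0]]]'
python3 - <<'E'
from h import *
plan(498.4,-392.9,212,-.536)
im=viewer.camera("scene"); crop(im,290,140,130,170,4,"pics/s4.png")
im=viewer.camera("top"); crop(im,340,170,160,150,5,"pics/t4.png")
plan(498.4,-392.9,212,-.536)
E
```

```text
time: 6.1
tool_pos: [498.4, -392.9, 213.3]
orientation: [0.964, -0.265, 0.001, 0.0]
ft_force: [-0.2, -1.1, -3.9]
opening: 13.1
t 6.1 pos [ 498.4 -392.9  213.3] F [-0.2 -1.1 -3.9] M [0.06 0.04 0.01] op 13.1 shift cm [-0.005 -0.001  0.13 ] turn [-0.    -0.002  0.   ]
t 6.2 pos [ 497.8 -392.3  210.9] F [ 0.2  0.7 -3.5] M [-0.05 -0.05 -0.02] op 12.8 shift cm [ 0.077  0.018 -0.11 ] turn [-0.001   0.0021  0.    ]
```

View pics/s4.png

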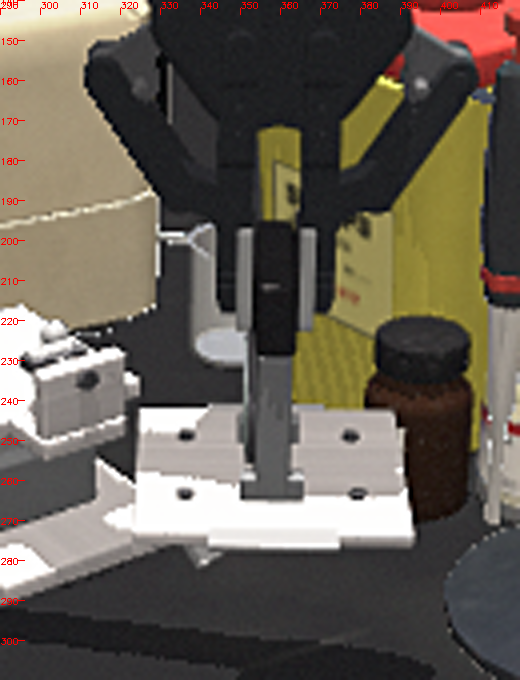

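View pics/t4.png

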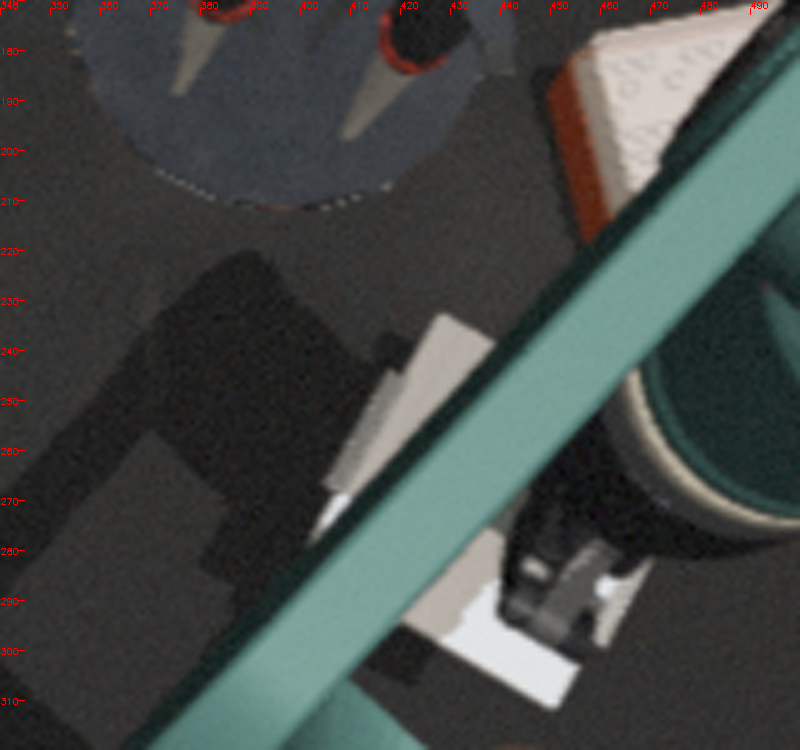

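```bash
python3 -m inch '[[0,[-0.6,-1.2,-1.0],[0,0,0]],[0,[-1.2,-2.3,-1.0],[0,0,0]],[0,[-1.4,-2.7,-1.0],[0,0,0]],[0,[-1.4,-2.7,-1.0],[0,0,0]],[0,[-1.4,-2.7,-0.5],[0,0,0]],[0,[-1.4,-2.7,0],[0,0,0]],[0,[-1.4,-2.7,0],[0,0,0]],[0,[-1.4,-2.7,0],[0,0,0]],[0,[-1.2,-2.3,0],[0,0,0]],[0,[-0.6,-1.2,0],[0,0,0]],[0,[-0.32,-0.58,0],[0,0,0]],[0,[0,0,0],[0,0,-0.05]]]'
python3 -m inch '[[0,[0,0,0],[0,0,-0.1]],[0,[0,0,0],[0,0,-0.1]],[0,[0,0,0],[0,0,-0.1]],[0,[0,0,0],[0,0,-0.1]],[0,[0,0,0],[0,0,-0.1]],[0,[0,0,0],[0,0,-0.06]],[0,[0,0,0],[0,0,-0.031]],[0,[0,0,0],[0,0,0]],[0,[0,0,0],[0,0,0]]]'
python3 - <<'E'
from h import *
plan(513.9,-125.5,258,.105)
im=viewer.camera("scene"); crop(im,190,80,170,220,3,"pics/s5.png")
plan(513.9,-125.5,258,.105)
im=viewer.camera("top"); crop(im,200,180,160,150,5,"pics/t5.png")
plan(513.9,-125.5,258,.105)
E
```

```text
time: 7.4
tool_pos: [513.9, -124.9, 258.0]
orientation: [0.971, -0.239, 0.001, 0.0]
ft_force: [0.5, -0.2, -3.2]
opening: 12.7
time: 8.3
tool_pos: [513.9, -126.2, 257.9]
orientation: [0.999, 0.052, 0.001, 0.001]
ft_force: [-0.3, 0.0, -3.0]
opening: 12.8
t 8.3 pos [ 513.9 -126.2  257.9] F [-0.3  0.  -3. ] M [ 0.   -0.03  0.05] op 12.8 shift cm [ 0.008 -0.071 -0.015] turn [ 0.0012 -0.0011 -0.0017]
t 8.35 pos [ 513.9 -126.1  257.9] F [-0.4 -0.9 -3.7] M [0.   0.06 0.03] op 13.1 shift cm [ 0.005 -0.056 -0.013] turn [ 0.0012 -0.0012 -0.0013]
t 8.4 pos [ 513.9 -126.   257.9] F [-0.6  0.5 -4. ] M [-0.01  0.05  0.02] op 12.7 shift cm [ 0.001 -0.047 -0.006] turn [ 0.0012 -0.0014 -0.001 ]
```

View pics/s5.png

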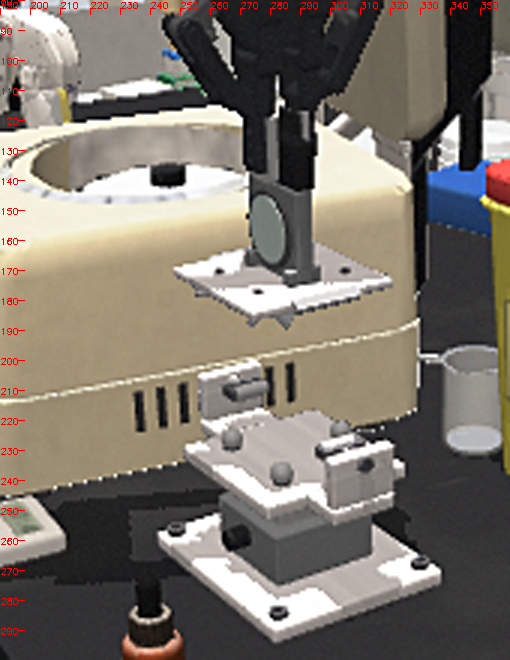

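View pics/t5.png

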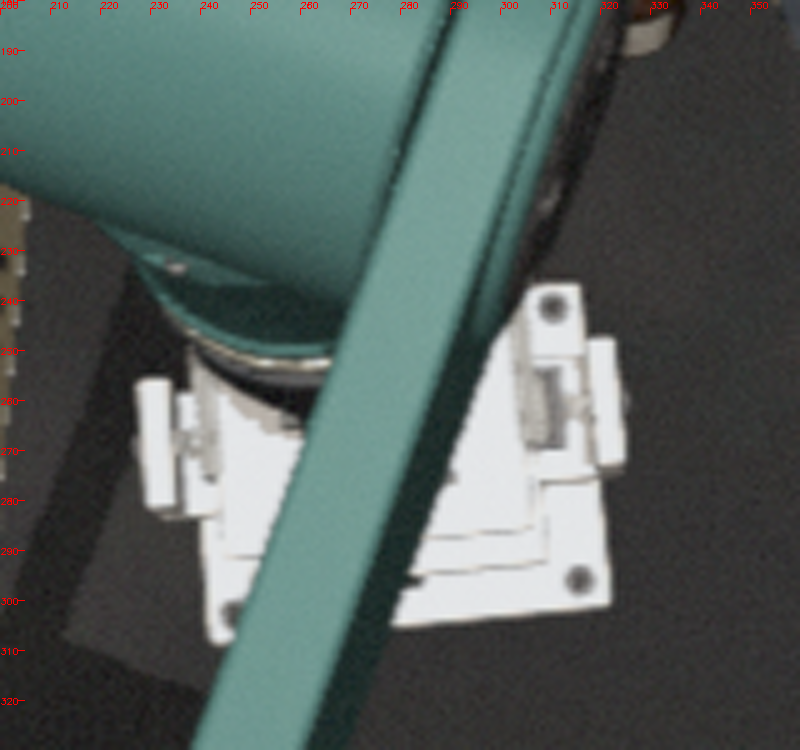

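```bash
python3 -m inch '[[0,[0,0,1],[0,0,0]],[0,[0,0,2],[0,0,0]],[0,[0,0,1.5],[0,0,0]],[0,[0,0,0.7],[0,0,0]],[0,[0,0,0.3],[0,0,0]],[0,[0,0,0],[0,0,0]],[0,[0,0,0],[0,0,0]]]'
python3 - <<'E'
from h import *
plan(513.9,-125.5,203,.105)
im=viewer.camera("scene"); crop(im,240,150,100,120,6,"pics/s6.png")
plan(513.9,-125.5,203,.105)
im=viewer.camera("top"); crop(im,210,210,130,110,6,"pics/t6.png")
plan(513.9,-125.5,203,.105)
S=[(48,47,0),(48,-47,0),(-48,-47,0),(-48,47,0)]
for n in("scene","top"):
    print(n,proj(n,tf(S,513.9,-125.5,203-73.3+16,.105)).round(1).tolist(), proj(n,tf([(-9,0,-28)],513.9,-125.5,203-73.3+72,.105)).round(1).tolist())
E
```

```text
time: 9.1
tool_pos: [514.5, -125.8, 203.9]
orientation: [0.999, 0.052, 0.002, 0.001]
ft_force: [-0.1, 0.7, -2.4]
opening: 12.8
t 9.1 pos [ 514.5 -125.8  203.9] F [-0.1  0.7 -2.4] M [-0.08 -0.06 -0.01] op 12.8 shift cm [-0.06  -0.04   0.091] turn [ 0.0018 -0.0031 -0.    ]
t 9.15 pos [ 514.6 -125.8  204.1] F [ 0.8 -0.1 -3. ] M [-0.02 -0.02  0.07] op 12.9 shift cm [-0.069 -0.04   0.109] turn [ 0.002  -0.0034  0.    ]
t 9.2 pos [ 514.6 -125.8  204.1] F [ 0.5  0.5 -3. ] M [0.02 0.02 0.02] op 12.9 shift cm [-0.066 -0.041  0.108] turn [ 0.002  -0.0034  0.    ]
scene [[294.4, 185.5], [322.7, 200.9], [276.7, 213.6], [250.1, 196.6]] [[281.2, 185.3]]
top [[244.1, 235.2], [301.2, 229.8], [306.9, 287.6], [248.7, 293.5]] [[274.7, 264.2]]
```

View pics/s6.png

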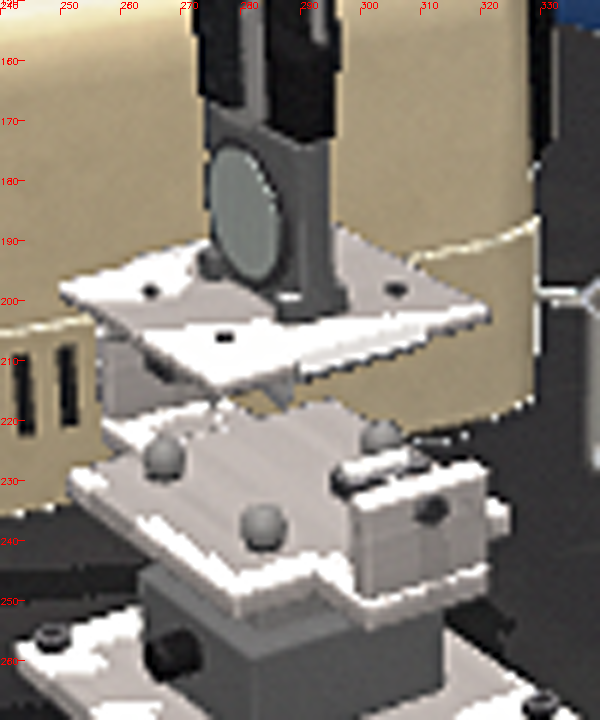

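View pics/t6.png

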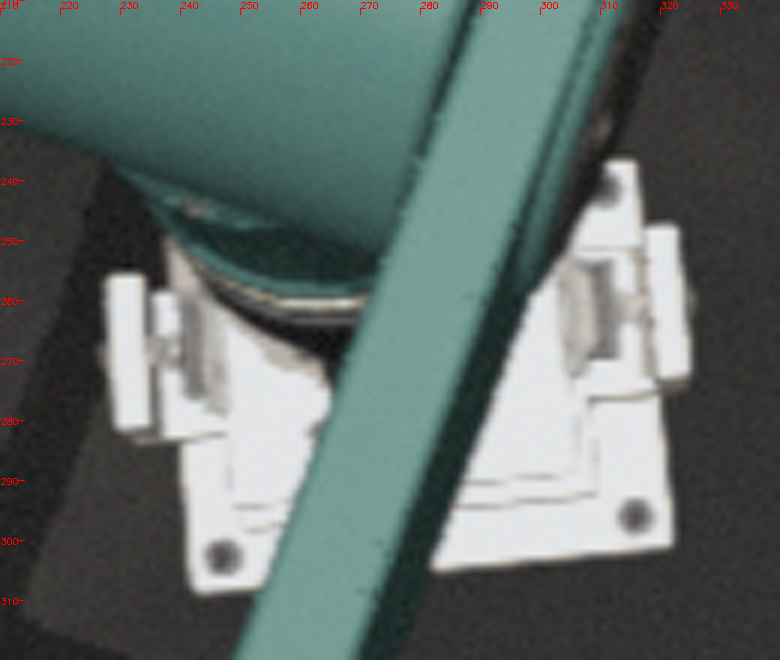

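Run:
```python
from h import *
S=[(48,47,0),(48,-47,0),(-48,-47,0),(-48,47,0)]
for z in (16,10,0):
  for n in("scene","top"):
    print(z,n,proj(n,tf(S,513.9,-125.5,203.3-73.3+z,.105)).round(1).tolist())
```

```text
16 scene [[294.4, 185.4], [322.7, 200.8], [276.6, 213.5], [250.1, 196.5]]
16 top [[244.1, 235.2], [301.2, 229.7], [306.9, 287.6], [248.7, 293.4]]
10 scene [[294.5, 188.3], [322.7, 203.9], [276.8, 216.7], [250.3, 199.5]]
10 top [[244.5, 235.9], [301.2, 230.5], [306.9, 288.0], [249.1, 293.8]]
0 scene [[294.6, 193.2], [322.7, 209.0], [277.0, 222.0], [250.7, 204.6]]
0 top [[245.2, 237.1], [301.3, 231.7], [306.9, 288.6], [249.7, 294.3]]
```

Run:
```python
from h import *
a=np.mean([viewer.camera("top").astype(float) for _ in range(4)],0).clip(0,255).astype(np.uint8)
b=np.mean([viewer.camera("scene").astype(float) for _ in range(4)],0).clip(0,255).astype(np.uint8)
np.save("top6.npy",a);np.save("scene6.npy",b)
crop(a,240,255,75,50,10,"pics/t7.png"); crop(b,245,180,80,60,10,"pics/s7.png")
plan(513.9,-125.5,203.3,.105)
```

```text
t 9.6 pos [ 514.1 -125.7  203.1] F [ 0.2 -0.8 -3.7] M [-0.05  0.01 -0.02] op 12.7 shift cm [-0.02  -0.024 -0.019] turn [ 0.0012 -0.0018 -0.    ]
```

View pics/t7.png

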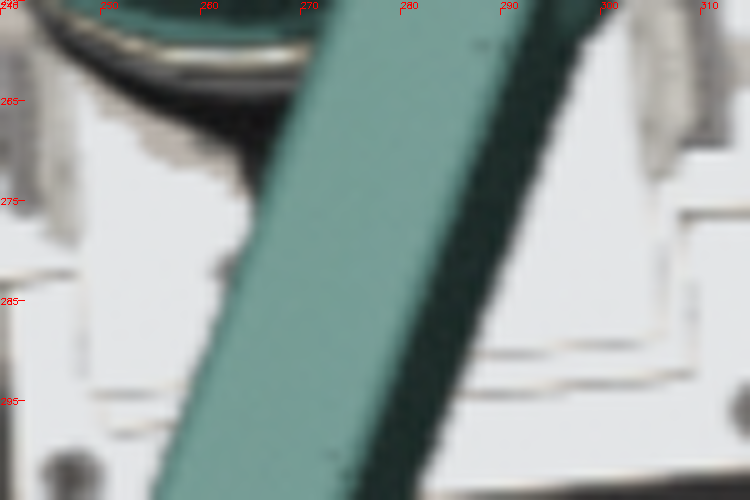

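View pics/s7.png

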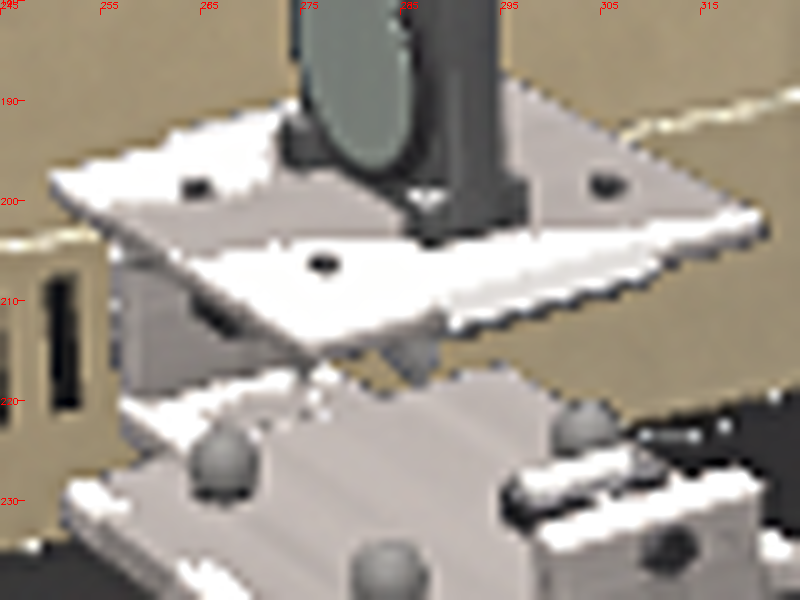

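Run:
```python
from h import *
S=[(-48,47,10),(-48,-47,10)]
U=[(-48,47,16),(-48,-47,16),(48,-47,16)]
t=("top",S,[(249.2,294.4),(306.2,289.1)])
s=("scene",U,[(250,197.5),(276.7,214.3),(321.2,201)])
for o in([t,s],[s]):
    p,r=fit(o,[514,-125,.1,130]);print(p.round(3),r.tolist())
p,r=fit([t],[514,-125,.1,130],130);print(p.round(3),r.tolist())
```

```text
[ 5.12875e+02 -1.24793e+02  1.09000e-01  1.28543e+02] [[-0.4, 0.2], [0.4, -0.6], [-0.5, -0.2], [-0.6, -0.1], [0.8, 0.4]]
[ 5.20822e+02 -1.07207e+02  1.24000e-01  1.20489e+02] [[-0.1, 0.1], [0.1, -0.3], [0.0, 0.2]]
[ 5.12520e+02 -1.25426e+02  9.70000e-02] [[-0.4, 0.0], [0.4, -0.0]]
```

```bash
python3 -m inch '[[0,[0.08,0,0.5],[0,0,0]],[0,[0,0,0.6],[0,0,0]],[0,[0,0,0.4],[0,0,0]],[0,[0,0,0.1],[0,0,0]],[0,[0,0,0.1],[0,0,0]],[0,[0,0,0.1],[0,0,0]]]'
python3 -m inch '[[0,[0,0,0.1],[0,0,0]],[0,[0,0,0.1],[0,0,0]],[0,[0,0,0.1],[0,0,0]]]'
python3 -m inch '[[0,[0,0,0.1],[0,0,0]],[0,[0,0,0.1],[0,0,0]],[0,[0,0,0.1],[0,0,0]]]'
```

```text
time: 10.2
tool_pos: [515.0, -125.7, 185.1]
orientation: [0.999, 0.052, 0.001, 0.001]
ft_force: [0.0, 0.3, -2.6]
opening: 12.5
time: 10.5
tool_pos: [515.0, -125.6, 182.1]
orientation: [0.999, 0.052, 0.001, 0.001]
ft_force: [0.2, -0.1, -4.5]
opening: 12.7
time: 10.8
tool_pos: [515.0, -125.6, 179.0]
orientation: [0.999, 0.052, 0.001, 0.001]
ft_force: [0.1, -0.5, -2.6]
opening: 12.7
```

Run:
```python
from h import *
b=viewer.camera("scene")
crop(b,240,185,95,75,8,"pics/s8.png")
a=viewer.camera("top"); crop(a,225,245,100,60,8,"pics/t8.png")
plan(514.7,-125.5,179,.105)
```

```text
t 10.9 pos [ 514.8 -125.6  178.8] F [ 0.4 -0.6 -4.1] M [-0.01  0.02  0.04] op 12.7 shift cm [-0.011 -0.007 -0.021] turn [ 0.0009 -0.0013 -0.    ]
```

View pics/s8.png

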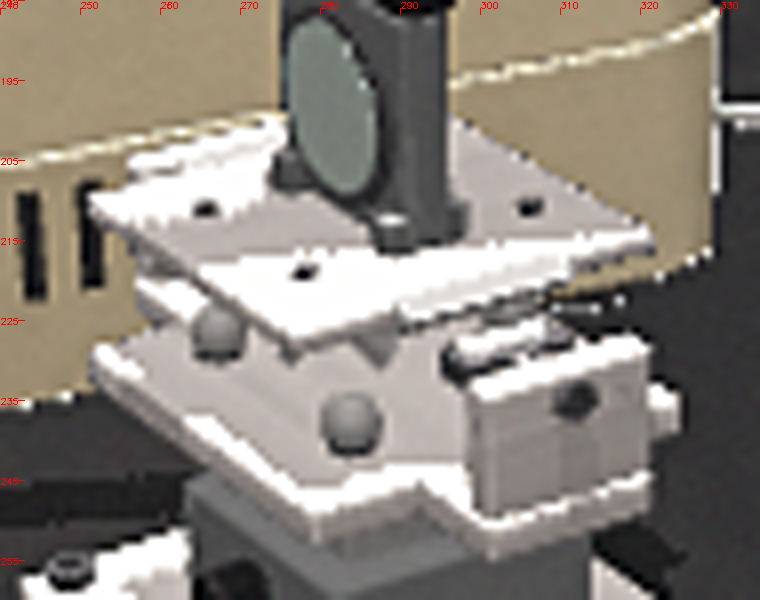

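View pics/t8.png

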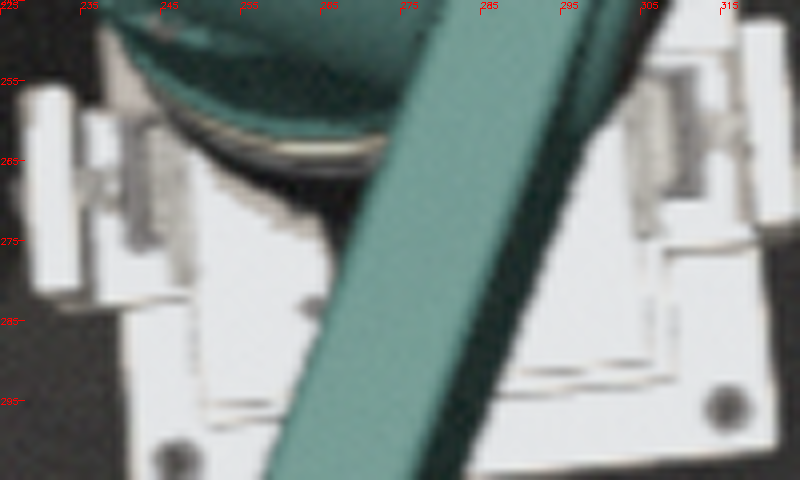

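```bash
python3 -m inch '[[0,[0,0,0.1],[0,0,0]],[0,[0,0,0.1],[0,0,0]],[0,[0,0,0.1],[0,0,0]]]'
python3 -m inch '[[0,[0,0,0.1],[0,0,0]],[0,[0,0,0.1],[0,0,0]]]'
python3 -m inch '[[0,[0,0,0.1],[0,0,0]],[0,[0,0,0.1],[0,0,0]]]'
```

```text
time: 11.2
tool_pos: [514.9, -125.6, 176.0]
orientation: [0.999, 0.052, 0.001, 0.001]
ft_force: [1.3, -0.5, -2.7]
opening: 12.8
time: 11.4
tool_pos: [515.1, -126.0, 174.2]
orientation: [0.999, 0.052, 0.001, 0.001]
ft_force: [1.0, -1.5, -1.1]
opening: 12.8
time: 11.6
tool_pos: [515.3, -125.9, 173.7]
orientation: [0.999, 0.052, 0.002, 0.001]
ft_force: [-2.2, 0.3, 5.5]
opening: 12.7
```

```bash
python3 -m inch '[[0,[0,0,0.12],[0,0,0]],[0,[0,0,0.12],[0,0,0]]]';python3 -c "
from h import *
plan(514.7,-125.5,160,.105)"
```

```text
time: 11.8
tool_pos: [515.9, -126.0, 172.2]
orientation: [0.999, 0.052, 0.003, 0.001]
ft_force: [-2.3, 0.4, 8.6]
opening: 12.7
t 11.8 pos [ 515.9 -126.   172.2] F [-2.3  0.4  8.6] M [-0.03  0.49 -0.02] op 12.7 shift cm [-0.116 -0.063  1.218] turn [ 0.0029 -0.0052  0.    ]
```

```bash
python3 -m inch '[[0,[-0.03,0,0.15],[0,0,0]],[0,[-0.03,0,0.15],[0,0,0]]]';python3 -c "
from h import *
plan(514.7,-125.5,160,.105)"
```

```text
time: 12.0
tool_pos: [516.1, -126.2, 170.5]
orientation: [0.999, 0.052, 0.004, 0.002]
ft_force: [-1.9, -0.2, 12.1]
opening: 13.0
t 12.0 pos [ 516.1 -126.2  170.5] F [-1.9 -0.2 12.1] M [ 0.13  0.39 -0.03] op 13.0 shift cm [-0.136 -0.086  1.051] turn [ 0.0038 -0.0079  0.    ]
```

```bash
python3 -m inch '[[0,[-0.02,0,0.12],[0.001,-0.003,0]]]';python3 -m inch '[[0,[-0.02,0,0.12],[0.001,-0.002,0]]]';python3 -c "
from h import *
plan(514.7,-125.5,160,.105)"
```

```text
time: 12.1
tool_pos: [516.2, -126.2, 169.8]
orientation: [0.999, 0.052, 0.003, 0.001]
ft_force: [-1.4, -0.9, 10.9]
opening: 13.2
time: 12.2
tool_pos: [516.3, -126.2, 168.4]
orientation: [0.999, 0.053, 0.002, 0.001]
ft_force: [-0.0, -0.3, 5.7]
opening: 12.9
t 12.2 pos [ 516.3 -126.2  168.4] F [-0.  -0.3  5.7] M [ 0.06 -0.1  -0.03] op 12.9 shift cm [-0.153 -0.086  0.834] turn [ 0.0021 -0.0046  0.0002]
```

```bash
python3 -m inch '[[0,[0,0,0],[0,0,0]]]';python3 -m inch '[[0,[0,0,0],[0,0,0]]]';python3 -c "
from h import *
plan(514.7,-125.5,160,.105)
b=viewer.camera('scene')
crop(b,240,185,95,75,8,'pics/s9.png')
plan(514.7,-125.5,160,.105)"
```

```text
time: 12.3
tool_pos: [516.0, -125.9, 166.6]
orientation: [0.999, 0.053, 0.002, 0.0]
ft_force: [2.6, 0.2, -1.1]
opening: 12.7
time: 12.4
tool_pos: [514.9, -125.7, 164.3]
orientation: [0.999, 0.053, -0.0, -0.0]
ft_force: [3.8, -1.2, -6.3]
opening: 13.0
t 12.4 pos [ 514.9 -125.7  164.3] F [ 3.8 -1.2 -6.3] M [-0.14 -0.59 -0.05] op 13.0 shift cm [-0.019 -0.021  0.435] turn [-0.0004  0.0007  0.0002]
t 12.45 pos [ 514.  -125.6  163.1] F [ 1.3 -0.2 -8.4] M [-0.22 -0.5  -0.05] op 12.9 shift cm [ 0.068 -0.003  0.307] turn [-0.0013  0.0036  0.    ]
```

View pics/s9.png

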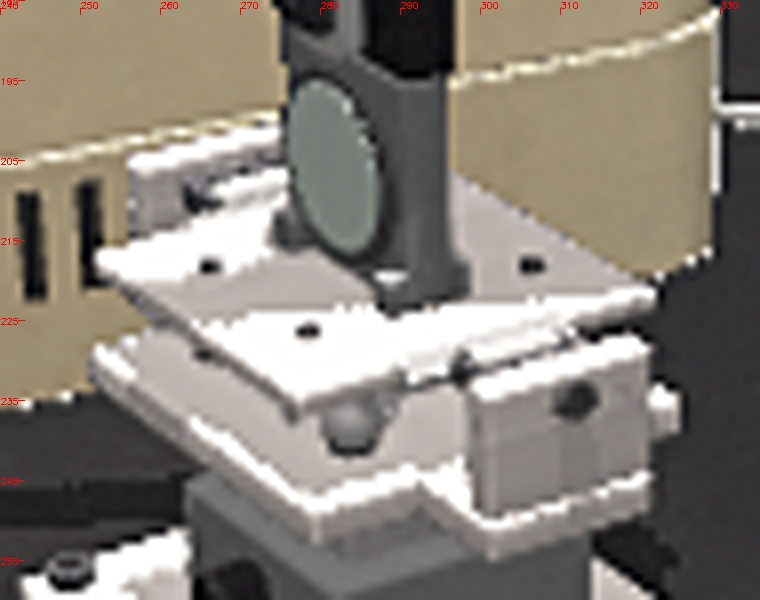

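```bash
python3 -m inch '[[0,[0.05,0,0.1],[0,0,0]],[0,[0,0,0.1],[0,0,0]]]';python3 -m inch '[[0,[0,0,0.1],[0,0,0]]]';python3 -c "
from h import *
plan(514.7,-125.5,160,.105)"
```

```text
time: 12.65
tool_pos: [514.2, -125.7, 161.5]
orientation: [0.999, 0.052, -0.002, -0.0]
ft_force: [0.9, -0.6, -1.4]
opening: 12.5
time: 12.75
tool_pos: [514.6, -125.7, 161.2]
orientation: [0.999, 0.052, -0.002, -0.0]
ft_force: [2.7, -0.2, -1.0]
opening: 12.7
t 12.75 pos [ 514.6 -125.7  161.2] F [ 2.7 -0.2 -1. ] M [-0.17 -0.36  0.03] op 12.7 shift cm [ 0.013 -0.019  0.117] turn [-0.0009  0.0032  0.    ]
```

```bash
python3 -m inch '[[0,[0,0,0.05],[0,0,0]],[0,[0,0,0],[0,0,0]]]';python3 -c "
from h import *
plan(514.7,-125.5,160,.105)
b=viewer.camera('scene')
crop(b,240,185,95,75,8,'pics/s10.png')
a=viewer.camera('top'); crop(a,225,245,100,60,8,'pics/t10.png')
plan(514.7,-125.5,160,.105)"
```

```text
time: 12.95
tool_pos: [514.8, -125.7, 161.0]
orientation: [0.999, 0.052, -0.001, -0.0]
ft_force: [1.9, -0.1, -1.5]
opening: 13.3
t 12.95 pos [ 514.8 -125.7  161. ] F [ 1.9 -0.1 -1.5] M [-0.17 -0.49  0.04] op 13.3 shift cm [-0.007 -0.02   0.097] turn [-0.0007  0.0024  0.    ]
t 13.05 pos [ 514.8 -125.7  161. ] F [ 3.4 -0.7 -2. ] M [-0.12 -0.51 -0.  ] op 13.0 shift cm [-0.006 -0.022  0.098] turn [-0.0007  0.0024 -0.    ]
```

View pics/s10.png

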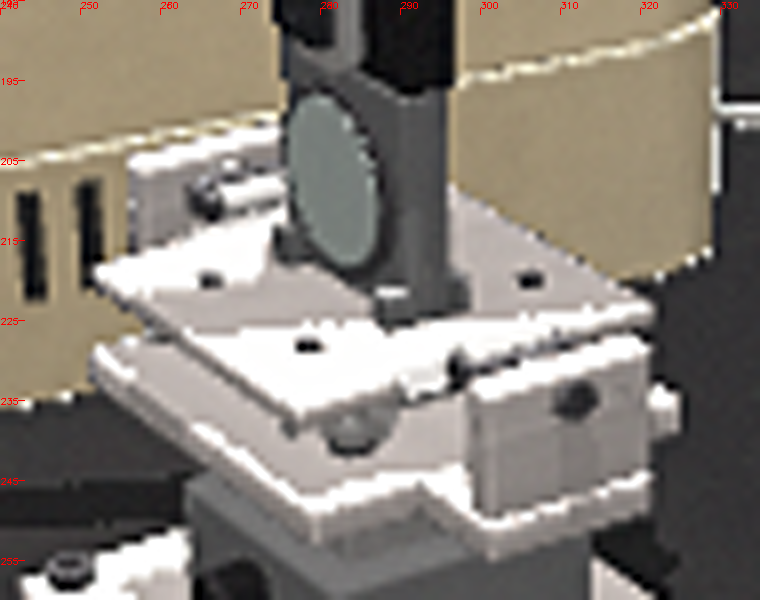

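View pics/t10.png

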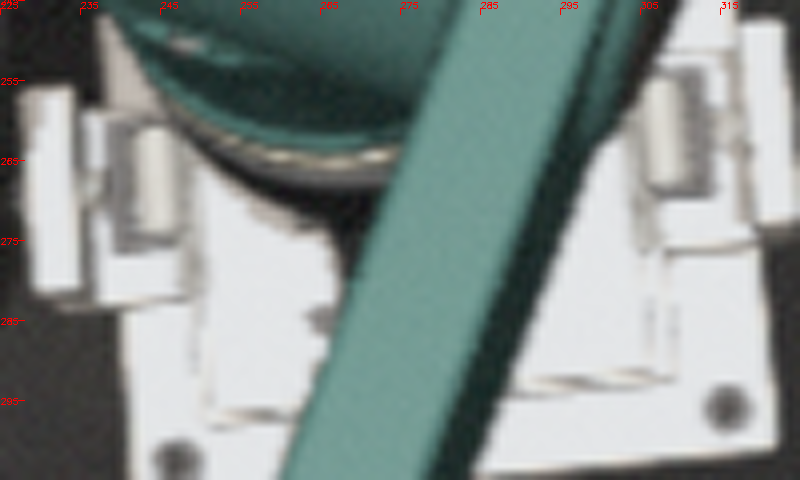

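```bash
python3 -m inch '[[0,[0.05,0,0.05],[0,0,0]],[0,[0.03,0,0.05],[0,0,0]],[0,[0,0,0],[0,0,0]]]';python3 - <<'E'
from h import *
plan(514.7,-125.5,160,.105)
U=[(-48,47,16),(-48,-47,16),(48,-47,16)]
for z in (87.1,88,90): print(z,proj("scene",tf(U,514.1,-125.5,z,.105)).round(1).tolist(), proj("top",tf([(-48,47,10),(-48,-47,10)],514.1,-125.5,z,.105)).round(1).tolist())
E
```

```text
time: 13.35
tool_pos: [515.6, -125.7, 160.3]
orientation: [0.999, 0.052, -0.001, -0.0]
ft_force: [2.7, -0.5, 1.2]
opening: 13.2
t 13.35 pos [ 515.6 -125.7  160.3] F [ 2.7 -0.5  1.2] M [-0.19 -0.47 -0.1 ] op 13.2 shift cm [-0.089 -0.032  0.032] turn [-0.0003  0.0021 -0.0002]
87.1 [[251.7, 217.9], [277.8, 236.0], [322.8, 222.5]] [[251.8, 295.9], [306.9, 290.4]]
88 [[251.6, 217.4], [277.7, 235.5], [322.8, 222.1]] [[251.8, 295.9], [306.9, 290.3]]
90 [[251.6, 216.5], [277.7, 234.5], [322.8, 221.1]] [[251.6, 295.8], [306.9, 290.2]]
```

```bash
python3 -m inch '[[0,[0.03,0,0.06],[0,0,0]],[0,[0,0,0.06],[0,0,0]],[0,[0,0,0],[0,0,0]]]';python3 - <<'E'
from h import *
plan(514.7,-125.5,160,.105)
b=viewer.camera('scene')
crop(b,240,185,95,75,8,'pics/s11.png')
plan(514.7,-125.5,160,.105)
E
```

```text
time: 13.65
tool_pos: [516.2, -125.9, 159.8]
orientation: [0.999, 0.052, -0.001, 0.0]
ft_force: [2.3, 0.4, 5.0]
opening: 13.0
t 13.65 pos [ 516.2 -125.9  159.8] F [2.3 0.4 5. ] M [-0.15 -0.46 -0.16] op 13.0 shift cm [-0.144 -0.056 -0.02 ] turn [ 0.0003  0.0011 -0.0004]
t 13.7 pos [ 516.2 -125.9  159.8] F [ 1.9 -0.9  5.6] M [-0.18 -0.41 -0.27] op 12.4 shift cm [-0.142 -0.055 -0.022] turn [ 0.0003  0.0011 -0.0003]
```

View pics/s11.png

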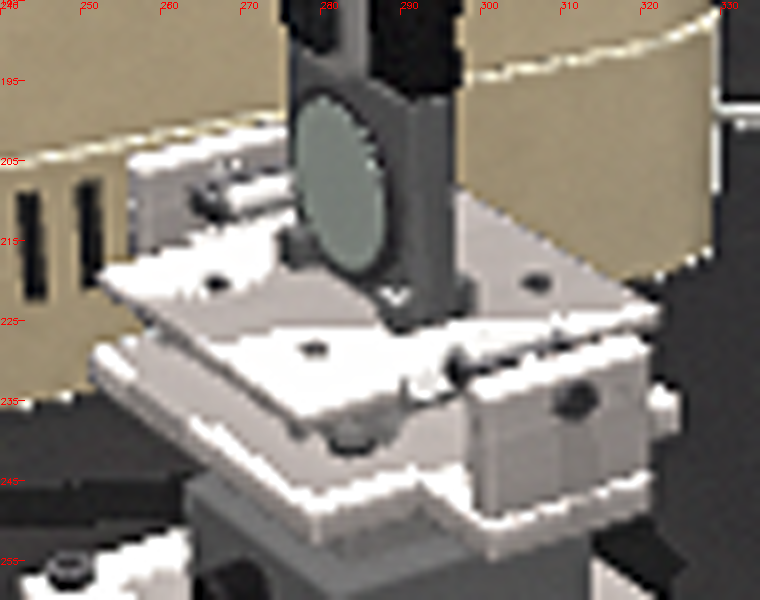

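```bash
python3 -m inch '[[0,[0.04,0,-0.05],[0,0,0]],[0,[0.03,0,0],[0,0,0]],[0,[0,0,0],[0,0,0]]]';python3 - <<'E'
from h import *
plan(514.7,-125.5,160,.105)
E
```

```text
time: 14.0
tool_pos: [516.3, -125.8, 159.8]
orientation: [0.999, 0.052, -0.001, 0.0]
ft_force: [1.2, -0.9, 6.0]
opening: 12.7
t 14.0 pos [ 516.3 -125.8  159.8] F [ 1.2 -0.9  6. ] M [-0.26 -0.27 -0.16] op 12.7 shift cm [-0.158 -0.051 -0.022] turn [ 0.      0.0029 -0.0003]
```

```bash
python3 -m inch '[[0,[0.02,0,-0.04],[0,0,0]],[0,[0,0,-0.04],[0,0,0]],[0,[0,0,0],[0,0,0]]]';python3 - <<'E'
from h import *
plan(514.7,-125.5,160,.105)
E
```

```text
time: 14.3
tool_pos: [516.3, -125.8, 159.8]
orientation: [0.999, 0.052, -0.002, -0.0]
ft_force: [1.7, -3.3, 4.1]
opening: 12.7
t 14.3 pos [ 516.3 -125.8  159.8] F [ 1.7 -3.3  4.1] M [-0.5  -0.37 -0.18] op 12.7 shift cm [-0.157 -0.048 -0.022] turn [-0.0003  0.0037 -0.0003]
```

```bash
python3 -m inch '[[0.2,[0,0,-0.02],[0,0,0]],[0.25,[0,0,0],[0,0,0]],[0.35,[0,0,0],[0,0,0]],[0.5,[0,0,0],[0,0,0]],[0.6,[0,0,0],[0,0,0]],[0.6,[0,0,0],[0,0,0]]]';python3 - <<'E'
from h import *
plan(514.7,-125.5,160,.105)
b=viewer.camera('scene')
crop(b,220,150,125,110,6,'pics/s12.png')
plan(514.7,-125.5,160,.105)
E
```

```text
time: 14.9
tool_pos: [516.4, -125.3, 159.9]
orientation: [0.999, 0.053, -0.002, -0.0]
ft_force: [0.5, -1.1, -0.4]
opening: 51.4
t 14.9 pos [ 516.4 -125.3  159.9] F [ 0.5 -1.1 -0.4] M [-0.03 -0.04  0.02] op 51.4 shift cm [-0.166 -0.001 -0.008] turn [-0.0011  0.0037  0.0002]
t 14.95 pos [ 516.4 -125.4  160. ] F [ 0.4 -0.  -0.5] M [ 0.   -0.    0.03] op 51.4 shift cm [-0.169 -0.009 -0.001] turn [-0.001   0.0035  0.0001]
```

View pics/s12.png

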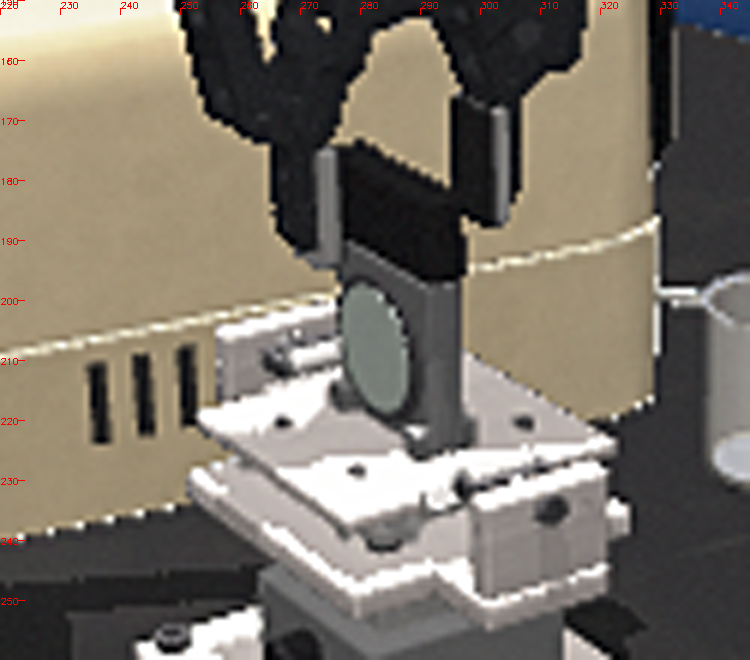

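```bash
python3 -m inch '[[0.6,[0,0,-1],[0,0,0]],[0.6,[0,0,-2],[0,0,0]],[0.6,[0,0,-4],[0,0,0]],[0.6,[0,0,-4],[0,0,0]],[0.6,[0,0,-4],[0,0,0]],[0.6,[-4,0,-2],[0,0,0]],[0.6,[-4,0,0],[0,0,0]],[0.6,[-4,0,0],[0,0,0]],[0.6,[-4,0,0],[0,0,0]],[0.6,[0,0,0],[0,0,0]]]';python3 - <<'E'
from h import *
b=viewer.camera('scene')
crop(b,240,180,95,75,8,'pics/s13.png')
a=viewer.camera('top'); crop(a,220,220,115,90,7,'pics/t13.png')
E
```

```text
time: 15.95
tool_pos: [354.9, -142.3, 332.9]
orientation: [0.999, 0.051, -0.0, 0.001]
ft_force: [0.4, 0.2, -0.2]
opening: 51.1
```

View pics/s13.png

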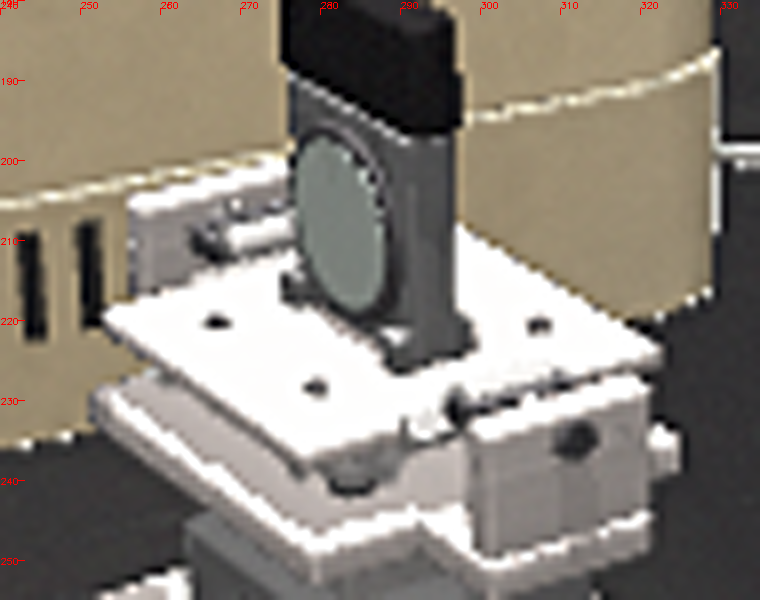

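View pics/t13.png

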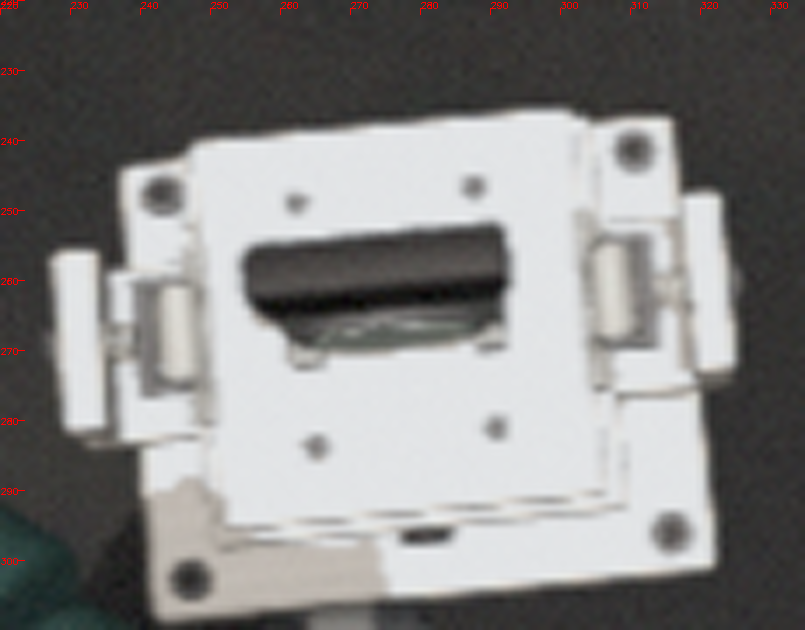

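Run:
```python
from h import *
P=[(48,47,16),(48,-47,16),(-48,-47,10),(-48,47,10)]
t=("top",P,[(247.1,240.7),(303.3,236),(306.7,290.7),(251.7,295.4)])
U=[(-48,47,16),(-48,-47,16),(48,-47,16)]
s=("scene",U,[(240+104/8,180+312/8),(240+306/8,180+455/8),(240+660/8,180+345/8)])
p,r=fit([t],[514,-125,.1,88],88);print(p.round(3),r.tolist())
p,r=fit([t,s],[514,-125,.1,88]);print(p.round(3),r.tolist())
# rollers/edges predicted for home pose
for b in((514.1,-125.5,87.1,.105),):
    print("rollers",proj("top",tf([(0,51,19),(0,-51,19),(0,56,19),(0,-56,19)],*b)).round(1).tolist())
    print("edges",proj("top",tf([(11,52,13),(11,-52,13),(-11,52,13),(-11,-52,13)],*b)).round(1).tolist())
    print("home slab scene",proj("scene",tf(U,*b)).round(1).tolist(),[np.round(u,1).tolist() for u in s[2]])
```

```text
[ 5.13261e+02 -1.26236e+02  8.90000e-02] [[0.7, -0.8], [-0.9, -0.4], [0.2, 0.6], [0.0, 0.6]]
[ 5.14121e+02 -1.26222e+02  9.30000e-02  8.54470e+01] [[0.8, -0.8], [-1.1, -0.7], [0.3, 0.1], [0.3, 0.3], [-1.0, -0.3], [-0.7, 0.1], [0.5, 0.5]]
rollers [[246.7, 267.5], [306.5, 261.7], [243.7, 267.8], [309.4, 261.4]]
edges [[246.0, 261.7], [306.4, 255.8], [247.0, 274.4], [307.7, 268.5]]
home slab scene [[251.7, 217.9], [277.8, 236.0], [322.8, 222.5]] [[253.0, 219.0], [278.2, 236.9], [322.5, 223.1]]
```

Run:
```python
from h import *
import cv2
a=np.mean([viewer.camera("top").astype(np.float32) for _ in range(4)],0).astype(np.float32).mean(2)
o=cv2.imread("pics/top0.png").astype(np.float32).mean(2)
import numpy as np
# intensity profile along u through the rollers (rows averaged)
for nm,u0,u1,v0,v1 in(("L",238,252,264,271),("R",300,315,258,265)):
    print(nm);print(o[v0:v1,u0:u1].mean(0).round(0));print(a[v0:v1,u0:u1].mean(0).round(0))
f=viewer.camera("scene"); cv2.imwrite("pics/s14.png",f[:,:,::-1])
d=cv2.absdiff(f[:,:,::-1].copy(),cv2.imread("pics/scene0.png")).max(2)
for nm,(x,y,w,h) in dict(timer=(170,240,45,32),dropper=(228,270,28,62),jar=(376,218,36,54),beaker=(334,190,26,42)).items(): print(nm,(d[y:y+h,x:x+w]>40).mean().round(3))
```

```text
L
[176. 167. 123. 125. 123. 136. 180. 205. 214. 203. 180. 191. 222. 226.]
[173. 127. 125. 121. 133. 178. 204. 215. 206. 182. 168. 186. 209. 226.]
R
[226. 220. 196. 170. 183. 206. 214. 199. 174. 139. 123. 130. 148. 172.
 191.]
[228. 226. 211. 173. 166. 186. 208. 215. 199. 172. 138. 126. 134. 154.
 176.]
timer 0.142
dropper 0.0
jar 0.0
beaker 0.0
```

View pics/s14.png

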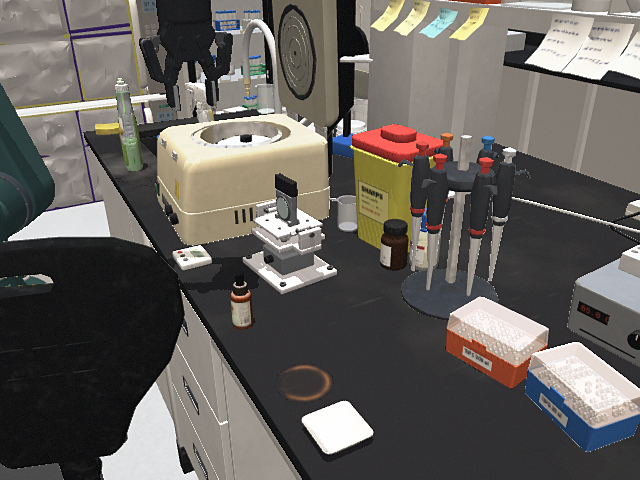

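```bash
python3 -c "
from plant import ticket,state
print(state()['time'],state()['joint_velocities'].round(3)); print(ticket.sign_off())"
```

```text
16.3 [ 0.    -0.002  0.004 -0.001  0.002 -0.001]
the job is handed in; nothing more can be done
None
```

I put the mirror carrier on the three-ball base with the mirror on the side of the ball pair, and handed the job in at 16.3 s. I gripped it by the bar, lifted it clear, and lowered it by feel. It met the rollers about where the cameras predicted. The push past them peaked at about 15 N, they then pulled it down, and I opened the gripper and backed away.

**What the last checks showed:**
- **Seating:** the height stopped following my commands at about 86.5 mm from the base's origin to the carrier's underside, which I took as fully home. The cameras gave 85 to 88 mm.
- **Rollers:** both sit over the side edges and have moved outward by about 1.6 mm (about 1.5 mm expected when home).
- **Bystanders:** the image areas of the jar, dropper and beaker are unchanged. The timer's area differs somewhat, which I put down to changed shadow since it looks to be in the same place.
- **Arm:** it is clear of everything and nearly at rest.

**What did not fully agree:**
- **Centre and turn:** my last camera fits put the carrier about 0.7 to 1.1 mm from the base's centre and turned 0.7 to 0.9 degrees. That is within the limits and about the size of my pixel-reading error.
- **Sideways force:** before I let go there was still about 2 N along x and up to 3 N along y on the wrist. It was gone after release.

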